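# Open the square jar in the cold-store rack and hold its lid over the mouth

## Task

Stand the white square jar with the red lid in the empty place of the blue rack, right down on its floor, so that the rack keeps it from turning; the jar's walls are thin, so never squeeze them with more than about 30 N. Then grip the tight lid firmly, unscrew it anticlockwise and stop turning as soon as the threads let go, lift it straight up and finish while still holding it, still and level, right over the jar's mouth with its lower edge about 2 cm above the rim, the jar staying down in the rack. Leave the small tub in the rack, the carton and the bowl where they are, and keep the jar upright.

Things in the scene. Friction and masses are not known exactly. Their poses are not given: they have to be found in the camera images.
- jar_mid (a point): Centre of the white square jar's body, 38 mm above its underside; x, y square to its flat sides, z up. Blue label, 60 x 60 mm, flat-sided up to 76 mm above the underside, then a sloping shoulder; 102 mm high with the lid on. Loose, about 0.4 kg. Thin walls: squeeze them with no more than about 30 N. Best held by the flat sides, 55 to 75 mm above the underside (the lid's top is close to the gripper's palm lower down). Starts upright on the counter.
- jar_mouth (a point): Centre of the jar's mouth, 99 mm above its underside, on its axis. The neck is 42 mm across, with three short thread ridges outside that hold the lid's three lugs. The lugs come free once the lid has turned 40 to 50 degrees, and stay free up to 90 degrees; farther on they run under the next ridges. Pulled while engaged, the lid takes the jar with it.
- lid_mid (a point): Centre of the red ribbed screw lid, 56 mm across, 18 mm high; z up its axis. Loose, 30 g. Screwed home it is 55 mm above jar_mid, its edge 8 mm above the flat sides' top. Sturdy: grip it with 60 N or more. Tight: about 0.8 N m (0.6 to 1.1) turns it. Unscrews anticlockwise seen from above, hardly rising; a turn of 70 degrees (1.22 rad) from the start is right, then it lifts straight off.
- well (a point): Centre of the floor of the rack's empty place, 6 mm above the counter; z up, x and y along its square sides. 65 mm square inside; walls rise 31 mm above its floor, the top 8 mm flared outward by about 6 mm to lead a jar in. The jar fits in any of its four quarter turns with 2.5 mm play on each side, and can then turn by only about 4 degrees.
- rack: Blue plastic jar rack, screwed to the counter, 86 (x) x 206 (y) mm, 38 mm high, with two square places side by side, 116 mm between centres: the empty one at -y, the other (+y) holding the tub. Origin at the centre of its underside, z up.
- tub: Bystander: small grey square tub with a green lid, 62 x 62 x 54 mm, standing in the rack's other place; origin at the centre of its underside.
- carton: Bystander: cream carton, white with green and blue bands and a blue cap, 70 x 70 mm, 204 mm high; origin at the centre of its underside.
- bowl: Bystander: small white ceramic bowl, 70 mm across, 42 mm high; origin at the centre of its underside.

How it is judged:
On the way, in this order (a step that is already met when the one before it is completed fails the run):
1. the jar stands seated in the rack's empty place with its lid still screwed on (z of jar_mid in the frame of well below 0.043 m and horizontal distance between jar_mid and well below 0.006 m and angle between jar_mid's own z axis and vertical below 0.08 rad and z of lid_mid in the frame of jar_mid below 0.058 m and angle between the x axis of lid_mid and the x axis of jar_mid, either way round below 0.35 rad), for 0.3 s.
2. the lid is unscrewed and lifted free, the jar still seated (z of jar_mid in the frame of well below 0.043 m and horizontal distance between jar_mid and well below 0.006 m and angle between jar_mid's own z axis and vertical below 0.08 rad and z of lid_mid in the frame of jar_mid above 0.064 m and angle between the x axis of lid_mid and the x axis of jar_mid, either way round above 0.65 rad), for 0.1 s.
At the end, for the whole second after the job is handed in: Jar seated in the rack (centre within 6 mm, underside within 5 mm of the floor, 0.08 rad of upright). Fingers hold the lid still, off the jar, its lower edge 3 to 50 mm above the rim, within 15 mm of the jar axis and 0.2 rad of level, turned 37 to 143 degrees from closed (z of jar_mid in the frame of well below 0.043 m and horizontal distance between jar_mid and well below 0.006 m and angle between jar_mid's own z axis and vertical below 0.08 rad and z of lid_mid in the frame of jar_mid between 0.073 and 0.12 m and horizontal distance between lid_mid and jar_mid below 0.015 m and angle between lid_mid's own z axis and vertical below 0.2 rad and angle between the x axis of lid_mid and the x axis of jar_mid, either way round above 0.65 rad and contact force between lid and the fingers above 2 N and contact force between lid and jar below 0.1 N and linear speed of each of lid, jar below 0.03 m/s); the arm keeps its last pose, push and grip.
It fails at once if the jar's thin walls are squeezed hard (over 50 N on each side) (contact force between the fingers and jar above 100 N).
It fails at once if the jar is tipped by more than 20 degrees (angle between jar_mid's own z axis and vertical above 0.35 rad).
It fails at once if the tub, carton or bowl is disturbed (moved over 20 mm) (distance of any of tub, carton, bowl from where it was at the start of the episode above 0.02 m).
It also fails if it takes over 51 s, if anything falls off the work surface, if the arm or the gripper's body presses on something with over 40 N, if the wrist force passes 120 N, or if a joint passes its speed limit or range.

## Robot

A 6-joint arm with a two-finger parallel gripper is mounted at the origin on the work surface. World frame = base frame: x ahead of the robot, y to its left, z up, the work surface at z = 0. Lengths are in m, angles in rad, forces in N, time in s.
With the tool pointing down it reaches from about 0.225 to 0.875 m from the base axis. Payload 3.4 kg.
Tool frame: the origin (TCP) lies between the finger pads; the fingertips stand 11 mm ahead of it and the grasp point (between the pads) lies 8 mm behind it; z points along the fingers, y is the direction in which the jaws open and shut (so a half turn about z gives the same grasp; the last joint's range is limited). The gripper opens to 85 mm and grips with 20 to 120 N. Pads are 22 mm wide; open, the fingers measure 114 mm over their backs; the gripper's body (76 mm by 85 mm) begins 54 mm behind the grasp point. The pads swing forward as they close: fully open they stand 13 mm farther back than shut.
Start: joints at [1.084, 0.276, 1.505, -0, 1.361, -0.121], TCP at [0.206, 0.537, 0.242] pointing down, gripper open.
Joint ranges: [-2.89, 2.89], [-0.75, 2.08], [0.22, 2.7], [-1.18, 4.32], [0.11, 2.71], [-2.7, 2.7]. Speed limits (rad/s): [2.57, 2.57, 3.14, 3.14, 3.14, 3.14].

## Interface

Orientations are given as a unit quaternion [w, x, y, z].
In Python, from rig import manip gives the robot as it stands. The module is installed in compiled form; this text tells all that it offers.
- The arm moves only by the tool move_arm, never from a script. Its argument "series" is a list that holds one entry, the list of rows, each a list of 7 numbers: the shift along the world's x, y, z in m, then the turn, a rotation vector about the world's x, y, z in rad, then the finger opening in m, from 0 to 0.0854. A call has 1 to 20 rows; each row shifts and turns the commanded pose from where the row before left it; what a row does not reach is not made up. A row lasts 1/12 s, in which the tool goes at most 41.7 mm and 7.16 degrees, less where a joint would pass 70% of its speed; a pose out of reach is approached as far as the arm can. A call with a gripper value outside its range is refused whole. The fingers move at their own pace and stop on an object; "newtons" is the grip in N (left out, the last holds). Time passes only in rows, so rows that do not move let the fingers close. It gives the time, the measured TCP pose, the force and the opening at its end, in the units of the state.
- manip.get_state(): the state, without advancing time (a new reading comes with each control period).
- manip.get_image(name): name is "side" or "top" or "wrist"; returns a dict with "color" (480x640x3 uint8, red, green, blue), "fx", "fy", "cx", "cy" (pixels), "R" (3x3) and "t" (3): a world point X has camera coordinates R X + t; the wrist camera has in their place "tool_from_camera" (4x4, takes a point from camera to tool coordinates, whose origin is the TCP and whose axes are the flange's). Camera axes: x right, y down, z forward; pixel columns grow to the right and rows downward; lengths in m; the calibration is good to about 2 mm. The wrist camera is an equidistant fisheye: a pixel r from the principal point sees the ray r / f radians off the axis. A picture is of the moment at which its call begins: read the wrist's pose just before it. There is no depth.
- manip.sign_off(): hands the job in, once; it reports no verdict.
The state is a dict: "clock": time; "qpos": joint angles; "qd": joint speeds; "effort": joint torques, N m; "position": TCP position; "ee_rot": TCP orientation; "contact_force": force on the tool from outside, world axes, zero at the start; "moment": the same for the moment, N m; "width": finger opening in m.
Only numpy, scipy, OpenCV 4.12 (cv2) and the standard library are available. Lean on these libraries where they do the work, as an engineer would, in place of code of your own. Each camera call takes 0.05 s, during which the arm holds its last target.

## Working session

There is one attempt and no reset: what is moved stays moved. The work goes in short steps, Python scripts to look and compute and a tool call to move; the robot and the scene stay as the last step left them, time stands still between calls to the robot, and variables do not carry over. Pictures are saved under pics/ and viewed, and the job is handed in when it is done.

Besides the shell and the picture viewer there is one more tool, called by a JSON object that holds its "method" and its "body". move_arm: Moves the arm, as the interface text tells. Its arguments: {"type":"object","properties":{"series":{"type":"array"},"newtons":{"type":"number"}},"required":["series"]}

```bash
mkdir -p pics
cat > h.py <<'E'
import numpy as np, cv2
from rig import manip
def grab(n,tag):
    im=manip.get_image(n); c=np.asarray(im["color"]); cv2.imwrite(f"pics/{tag}.png",c[:,:,::-1]); np.savez(f"pics/{tag}.npz",**{k:np.asarray(v) for k,v in im.items()})
    return im
def plane(d,uv,z):
    R=np.asarray(d["R"]);t=np.asarray(d["t"]);C=-R.T@t
    uv=np.atleast_2d(uv)
    r=np.c_[(uv[:,0]-d["cx"])/d["fx"],(uv[:,1]-d["cy"])/d["fy"],np.ones(len(uv))]@R
    return C+r*((z-C[2])/r[:,2])[:,None]
E
python3 - <<'E'
from h import *
s=manip.get_state(); print(s)
for n in ["top","side","wrist"]:
    d=grab(n,n+"0"); print(n,[d[k] for k in ("fx","fy","cx","cy")])
    if n!="wrist": print(-np.asarray(d["R"]).T@d["t"])
E
```

```text
{'clock': 0.0, 'qpos': array([ 1.08401555e+00,  2.76615865e-01,  1.50613322e+00,  4.19230866e-06,
        1.36072858e+00, -1.21004041e-01]), 'qd': array([ 0.00033958,  0.00153275,  0.00233918,  0.00021625, -0.00248534,
       -0.00030221]), 'effort': array([-3.67476692e-03, -4.16766322e+01, -2.45804822e+01, -4.06771605e-04,
        1.10192323e-02, -1.53122937e-05]), 'position': array([0.20542548, 0.53649956, 0.24142778]), 'ee_rot': array([-2.83988562e-04,  1.81870876e-01,  9.83321970e-01, -8.98707996e-04]), 'contact_force': array([ 1.12585324,  0.2893336 , -0.20412697]), 'moment': array([-0.03391746,  0.02087188,  0.0360192 ]), 'width': 0.08527407502668952}
top [464.4010482394249, 464.4010482394249, 317.5574644765118, 247.0813732770233]
[ 0.38859048 -0.1184028   1.13971814]
side [443.94153554726535, 443.94153554726535, 319.58935598175105, 242.25634977813473]
[ 0.10247606 -0.65545661  0.77072586]
wrist [371.64829954431775, 371.64829954431775, 319.62220143542936, 244.20963592757656]
```

View pics/top0.png

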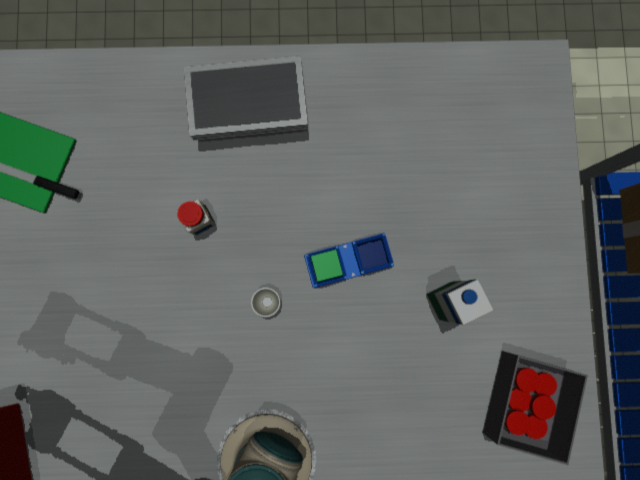

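View pics/side0.png

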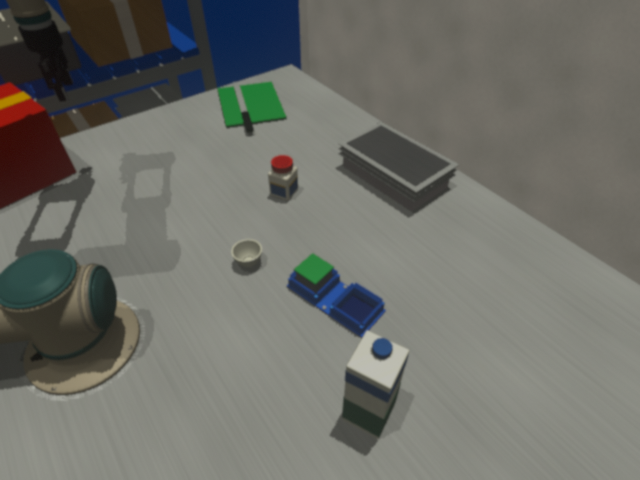

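View pics/wrist0.png

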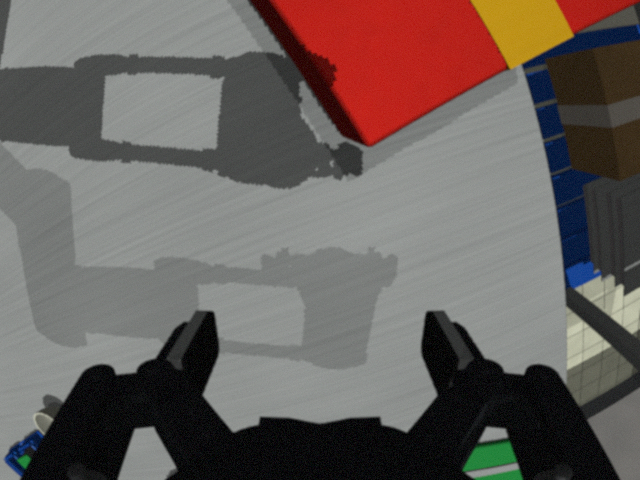

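The top view shows the lid at about (190,213), the rack's empty place at (374,253), the tub at (327,265), the carton at (467,302) and the bowl at (266,302). The jar body is dimly visible beside the lid, so I'll measure the rest with colour masks.

Run:
```python
from h import *
def seg(d,tag,lo,hi,roi,zs):
    hsv=cv2.cvtColor(d["color"],cv2.COLOR_RGB2HSV); m=cv2.inRange(hsv,lo,hi)
    k=np.zeros_like(m);k[roi[1]:roi[3],roi[0]:roi[2]]=255;m&=k
    c=max(cv2.findContours(m,cv2.RETR_EXTERNAL,cv2.CHAIN_APPROX_NONE)[0],key=cv2.contourArea)
    print(tag,cv2.contourArea(c),cv2.minAreaRect(c))
    for z in zs:
        P=plane(d,c[:,0,:].astype(float),z)[:,:2]
        r=cv2.minAreaRect((P*1000).astype(np.float32)); print(z,np.round(r[0],1),np.round(r[1],1),round(r[2],1), np.round(cv2.boxPoints(r),0).tolist())
    return c
L=lambda n:{k:(v if v.ndim else float(v)) for k,v in np.load(f"pics/{n}.npz").items()}
t=L("top0");s=L("side0")
red=((0,150,80),(8,255,255))
seg(t,"lid top",*red,(160,180,230,250),[.102])
seg(s,"lid side",*red,(260,140,310,180),[.102,.093])
seg(t,"rack",(105,120,40),(130,255,255),(290,220,400,300),[.038,.0])
seg(t,"tub",(50,100,40),(75,255,255),(290,220,400,300),[.06])
seg(t,"tubside",(50,100,40),(75,255,255),(290,220,400,300),[.06])
seg(s,"rack side",(105,120,30),(130,255,255),(280,240,390,335),[.038])
for d,n,(x0,y0,x1,y1) in ((t,"zt",(150,180,420,340)),(s,"zs",(220,140,420,340))):
    cv2.imwrite(f"pics/{n}.png",cv2.resize(d["color"][y0:y1,x0:x1,::-1],None,fx=3,fy=3,interpolation=cv2.INTER_CUBIC)[:600,:800])
```

```text
lid top 429.0 ((189.5, 213.5), (23.0, 23.0), 90.0)
0.102 [576.1 153.3] [51.7 52.9] 89.9 [[550.0, 127.0], [603.0, 127.0], [603.0, 179.0], [550.0, 179.0]]
lid side 193.5 ((281.5, 162.0), (12.0, 19.0), 90.0)
0.102 [571.6 151.4] [51.2 49.4] 53.2 [[536.0, 146.0], [576.0, 116.0], [607.0, 157.0], [567.0, 187.0]]
0.093 [577.9 162.3] [51.9 50. ] 53.2 [[542.0, 156.0], [582.0, 127.0], [613.0, 168.0], [573.0, 198.0]]
rack 2765.0 ((348.703857421875, 260.08074951171875), (34.73149108886719, 84.10984802246094), 74.74488067626953)
0.038 [ 466.5 -207.9] [ 82.7 200.6] 13.9 [[402.0, -120.0], [450.0, -315.0], [531.0, -295.0], [483.0, -101.0]]
0.0 [ 469.2 -211. ] [ 85.6 207.5] 13.9 [[403.0, -121.0], [453.0, -322.0], [536.0, -301.0], [486.0, -100.0]]
tub 642.0 ((326.34197998046875, 265.1994934082031), (26.518199920654297, 26.009214401245117), 75.25643920898438)
0.06 [ 454.2 -153.4] [61.7 60.6] 13.2 [[417.0, -131.0], [431.0, -190.0], [491.0, -176.0], [477.0, -117.0]]
tubside 642.0 ((326.34197998046875, 265.1994934082031), (26.518199920654297, 26.009214401245117), 75.25643920898438)
0.06 [ 454.2 -153.4] [61.7 60.6] 13.2 [[417.0, -131.0], [431.0, -190.0], [491.0, -176.0], [477.0, -117.0]]
rack side 2513.5 ((336.3045349121094, 294.56158447265625), (97.23139190673828, 41.62115478515625), 33.231712341308594)
0.038 [ 455.9 -220.7] [ 97.6 206.6] 14.4 [[383.0, -133.0], [434.0, -333.0], [529.0, -309.0], [478.0, -109.0]]
```

View pics/zt.png

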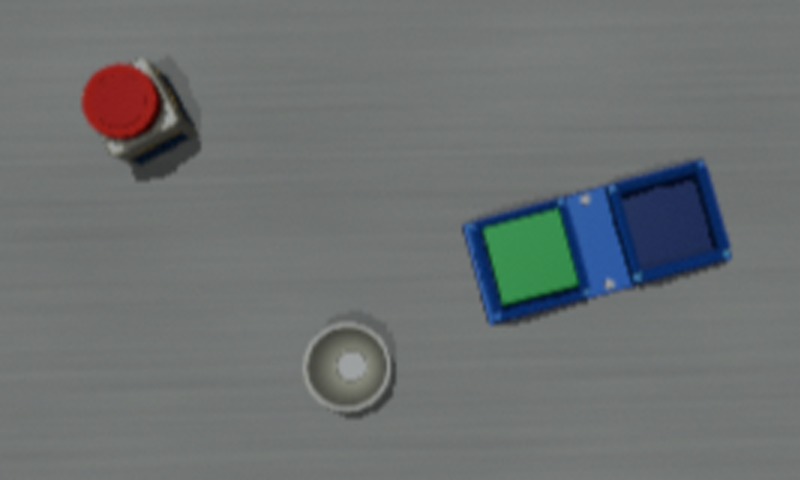

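View pics/zs.png

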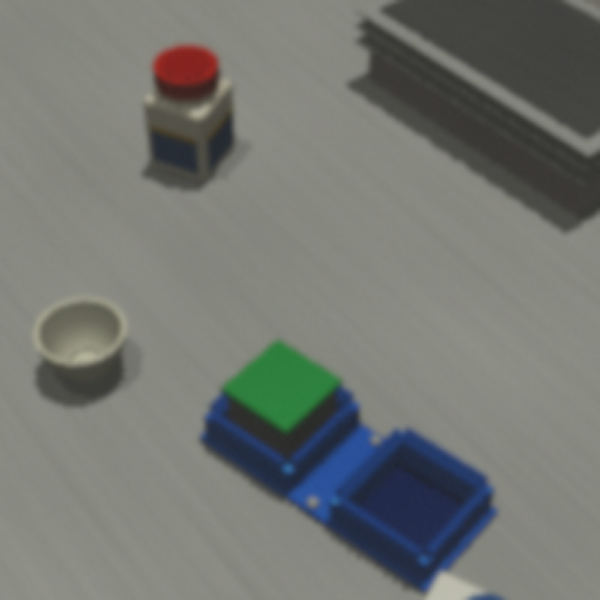

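The rack comes out at yaw about 13.6°, with the well near (0.480,-0.265). The jar is near (0.575,0.153) at yaw about 26° (mod 90°). I'll move above the jar and refine with the wrist camera.

{"method": "move_arm", "body": {"series": [[[0.0246, -0.0256, 0, 0, 0, -0.05, 0.0854], [0.0246, -0.0256, 0, 0, 0, -0.05, 0.0854], [0.0246, -0.0256, 0, 0, 0, -0.05, 0.0854], [0.0246, -0.0256, 0, 0, 0, -0.05, 0.0854], [0.0246, -0.0256, 0, 0, 0, -0.05, 0.0854], [0.0246, -0.0256, 0, 0, 0, -0.05, 0.0854], [0.0246, -0.0256, 0, 0, 0, -0.05, 0.0854], [0.0246, -0.0256, 0, 0, 0, -0.05, 0.0854], [0.0246, -0.0256, 0, 0, 0, -0.05, 0.0854], [0.0246, -0.0256, 0, 0, 0, -0.05, 0.0854], [0.0246, -0.0256, 0, 0, 0, -0.05, 0.0854], [0.0246, -0.0256, 0, 0, 0, -0.05, 0.0854], [0.0246, -0.0256, 0, 0, 0, -0.05, 0.0854], [0.0246, -0.0256, 0, 0, 0, -0.05, 0.0854], [0.0246, -0.0256, 0, 0, 0, -0.05, 0.0854], [0, 0, 0, 0, 0, 0, 0.0854], [0, 0, 0, 0, 0, 0, 0.0854]]], "newtons": 28}}

```text
clock: 1.57
position: [0.5756, 0.1515, 0.2415]
ee_rot: [-0.001, 0.531, 0.848, -0.0]
contact_force: [-0.9, 0.5, -0.3]
width: 0.0855
```

```bash
cat >> h.py <<'E'
from scipy.spatial.transform import Rotation as Ro
def show():
    s=manip.get_state(); q=s["ee_rot"]; M=Ro.from_quat([q[1],q[2],q[3],q[0]]).as_matrix()
    print("t",s["clock"],"pos",np.round(s["position"],4),"yaw_y",round(np.degrees(np.arctan2(M[1,1],M[0,1])),2),"z",np.round(M[:,2],3),"w",round(s["width"],4),"F",np.round(s["contact_force"],1),"M",np.round(s["moment"],2),"q6",round(s["qpos"][5],3))
    return s,M
def wplane(d,s,M,uv,z):
    uv=np.atleast_2d(uv).astype(float); T=np.asarray(d["tool_from_camera"])
    x=(uv[:,0]-d["cx"])/d["fx"]; y=(uv[:,1]-d["cy"])/d["fy"]; r=np.hypot(x,y)+1e-12
    ray=np.c_[np.sin(r)*x/r,np.sin(r)*y/r,np.cos(r)]@T[:3,:3].T@M.T
    C=M@T[:3,3]+s["position"]
    return C+ray*((z-C[2])/ray[:,2])[:,None]
E
python3 - <<'E'
from h import *
s,M=show(); d=grab("wrist","w1")
hsv=cv2.cvtColor(d["color"],cv2.COLOR_RGB2HSV); m=cv2.inRange(hsv,(0,150,60),(8,255,255))
for c in cv2.findContours(m,cv2.RETR_EXTERNAL,cv2.CHAIN_APPROX_NONE)[0]:
    if cv2.contourArea(c)>300:
        P=wplane(d,s,M,c[:,0],.102)[:,:2]; print(cv2.boundingRect(c),cv2.minEnclosingCircle((P*1000).astype(np.float32)),P.mean(0))
E
```

```text
t 1.5667 pos [0.5756 0.1515 0.2415] yaw_y 25.9 z [-0.001 -0.    -1.   ] w 0.0855 F [-0.9  0.5 -0.3] M [-0.02  0.03  0.01] q6 -0.312
(285, 190, 72, 73) ((574.7291870117188, 156.60890197753906), 28.464017868041992) [0.5738516  0.15757788]
```

View pics/w1.png

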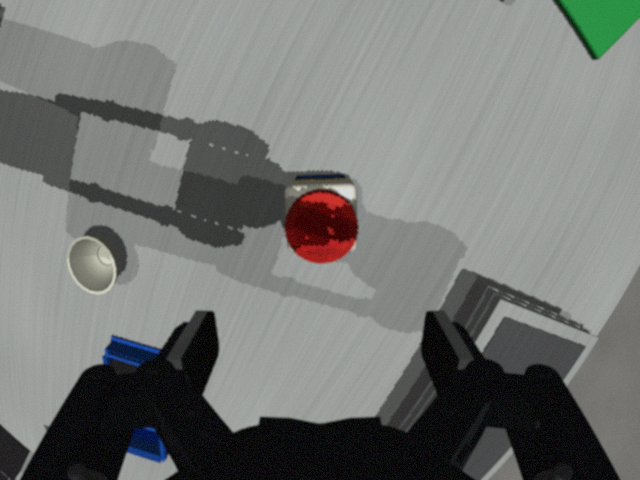

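The wrist view shows the lid at (321,226) and the jar's edges parallel to the image axes, so the jaws line up with its sides. Next I descend and grip at 28 N.

{"method": "move_arm", "body": {"series": [[[0, 0.0035, -0.03, 0, 0, 0, 0.0854], [0, 0, -0.03, 0, 0, 0, 0.0854], [0, 0, -0.03, 0, 0, 0, 0.0854], [0, 0, -0.03, 0, 0, 0, 0.0854], [0, 0, -0.03, 0, 0, 0, 0.0854], [0, 0, -0.03, 0, 0, 0, 0.0854], [0, 0, -0.003, 0, 0, 0, 0.0854], [0, 0, 0, 0, 0, 0, 0.0854]]], "newtons": 28}}

```text
clock: 2.28
position: [0.5722, 0.1574, 0.0579]
ee_rot: [-0.002, 0.529, 0.849, -0.001]
contact_force: [-0.1, 0.5, 0.2]
width: 0.085
```

Run:
```python
from h import *
s,M=show(); d=grab("wrist","w2")
```

```text
t 2.2833 pos [0.5722 0.1574 0.0579] yaw_y 26.17 z [-0.005 -0.    -1.   ] w 0.085 F [-0.1  0.5  0.2] M [ 0.03 -0.03  0.  ] q6 -0.306
```

View pics/w2.png

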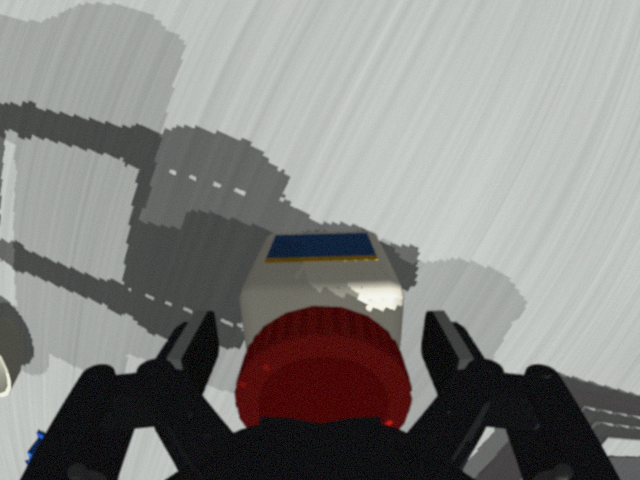

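The jar sits centred between the fingers, with the lid axis at about u=323 and its face parallel to the jaw line. I'll close on it.

{"method": "move_arm", "body": {"series": [[[0, 0, 0, 0, 0, 0, 0.07], [0, 0, 0, 0, 0, 0, 0.06], [0, 0, 0, 0, 0, 0, 0.05], [0, 0, 0, 0, 0, 0, 0.05], [0, 0, 0, 0, 0, 0, 0.05], [0, 0, 0, 0, 0, 0, 0.05]]], "newtons": 28}}

```text
clock: 2.83
position: [0.5755, 0.1568, 0.0617]
ee_rot: [0.001, 0.529, 0.848, 0.001]
contact_force: [-1.7, 1.1, 6.3]
width: 0.0594
```

{"method": "move_arm", "body": {"series": [[[0, 0, 0.01, 0, 0, 0, 0.05], [0, 0, 0.02, 0, 0, 0, 0.05], [0, 0, 0.03, 0, 0, 0, 0.05], [0, 0, 0.03, 0, 0, 0, 0.05], [0, 0, 0.02, 0, 0, 0, 0.05], [0, 0, 0, 0, 0, 0, 0.05]]]}}

```text
clock: 3.33
position: [0.5778, 0.1569, 0.175]
ee_rot: [0.004, 0.529, 0.848, 0.004]
contact_force: [0.6, 0.9, -4.0]
width: 0.0593
```

Run:
```python
from h import *
s,M=show(); d=grab("wrist","w3");s,M=show(); d=grab("side","s3")
```

```text
t 3.3333 pos [0.5778 0.1569 0.175 ] yaw_y 26.06 z [ 0.011  0.002 -1.   ] w 0.0593 F [ 0.6  0.9 -4. ] M [ 0.02 -0.08  0.06] q6 -0.306
t 3.3833 pos [0.5764 0.1567 0.1722] yaw_y 26.06 z [ 0.006  0.001 -1.   ] w 0.0595 F [-0.3 -0.8 -4. ] M [-0.02 -0.    0.01] q6 -0.306
```

View pics/w3.png

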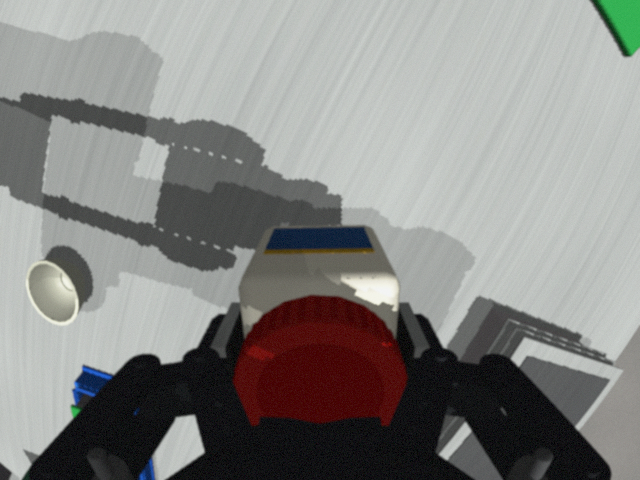

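View pics/s3.png

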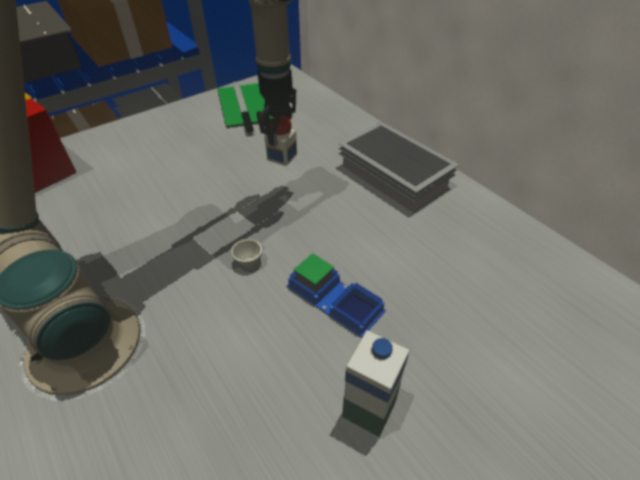

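The jar is gripped level and lifted, with the wrist showing 4 N of load and the lid at (321,385). Now to carry it over the well.

{"method": "move_arm", "body": {"series": [[[-0.003, -0.015, 0, 0, 0, -0.0156, 0.05], [-0.0069, -0.0301, 0, 0, 0, -0.0156, 0.05], [-0.0069, -0.0301, 0, 0, 0, -0.0156, 0.05], [-0.0069, -0.0301, 0, 0, 0, -0.0156, 0.05], [-0.0069, -0.0301, 0, 0, 0, -0.0156, 0.05], [-0.0069, -0.0301, 0, 0, 0, -0.0156, 0.05], [-0.0069, -0.0301, 0, 0, 0, -0.0156, 0.05], [-0.0069, -0.0301, 0, 0, 0, -0.0156, 0.05], [-0.0069, -0.0301, 0, 0, 0, -0.0156, 0.05], [-0.0069, -0.0301, 0, 0, 0, -0.0156, 0.05], [-0.0069, -0.0301, 0, 0, 0, -0.0156, 0.05], [-0.0069, -0.0301, 0, 0, 0, -0.0156, 0.05], [-0.0069, -0.0301, 0, 0, 0, -0.0156, 0.05], [-0.0069, -0.0301, 0, 0, 0, -0.0156, 0.05], [-0.003, -0.015, 0, 0, 0, 0, 0.05], [0, 0, 0, 0, 0, 0, 0.05], [0, 0, 0, 0, 0, 0, 0.05], [0, 0, 0, 0, 0, 0, 0.05]]]}}

```text
clock: 4.93
position: [0.4777, -0.2638, 0.1677]
ee_rot: [-0.002, 0.619, 0.785, 0.0]
contact_force: [0.1, 0.5, -3.7]
width: 0.0594
```

Run:
```python
from h import *
s,M=show(); d=grab("wrist","w4"); d=grab("side","s4"); d=grab("top","t4")
a=cv2.imread("pics/s4.png")[170:370,230:430]; b=cv2.imread("pics/t4.png")[170:330,270:430]
cv2.imwrite("pics/z4.png",np.hstack([cv2.resize(a,(400,400),interpolation=2),cv2.resize(b,(400,400),interpolation=2)]))
```

```text
t 4.9333 pos [ 0.4777 -0.2638  0.1677] yaw_y 13.52 z [-0.003  0.003 -1.   ] w 0.0594 F [ 0.1  0.5 -3.7] M [-0.   -0.   -0.01] q6 -0.869
```

View pics/w4.png

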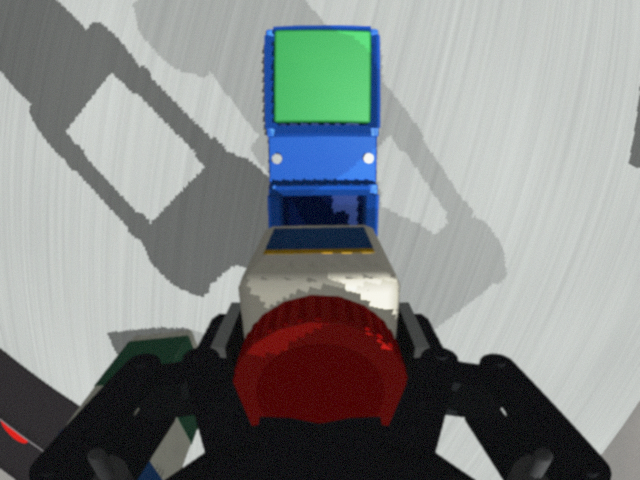

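View pics/z4.png

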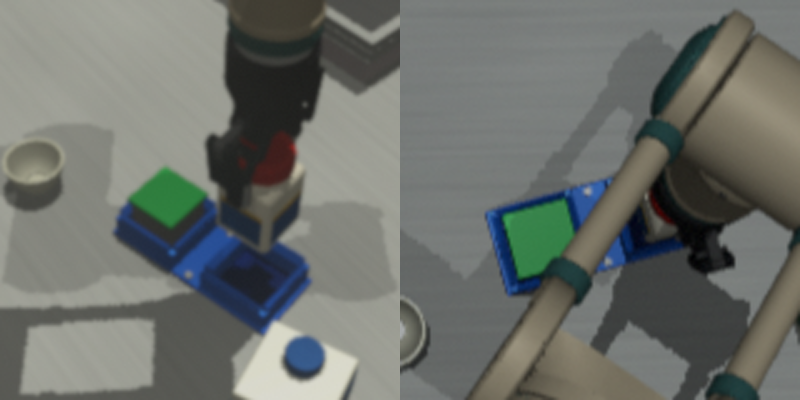

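The wrist view shows the rack square to the jar, with the tub's lid at (323,77) and the empty place's near wall at row 187, columns 269 to 379. Casting these to their planes:

```bash
python3 - <<'E'
from h import *
s,M=show()
d={k:(v if v.ndim else float(v)) for k,v in np.load("pics/w4.npz").items()}
def rel(uv,z):
    P=wplane(d,s,M,uv,z); return P[:,:2],((P-s["position"])@M)[:,:2]
hsv=cv2.cvtColor(d["color"],cv2.COLOR_RGB2HSV)
m=cv2.inRange(hsv,(50,100,60),(75,255,255)); m[150:]=0
c=max(cv2.findContours(m,0,1)[0],key=cv2.contourArea)[:,0]
for z in (.060,):
    P,T=rel(c,z); print("tub lid",cv2.minAreaRect((P*1000).astype(np.float32)),cv2.minAreaRect((T*1000).astype(np.float32)))
P,T=rel([[269,187],[379,185],[263,29],[381,28],[265,131],[380,131]],.038); print(np.round(P*1000),np.round(T*1000,1))
E
python3 -c "
import cv2
a=cv2.imread('pics/w4.png')[10:240,230:410];cv2.imwrite('pics/z4b.png',cv2.resize(a,None,fx=2.6,fy=2.6,interpolation=2))"
```

```text
t 5.0833 pos [ 0.4787 -0.2636  0.1688] yaw_y 13.62 z [-0.001  0.001 -1.   ] w 0.0596 F [-0.6  0.6 -4.1] M [0.03 0.02 0.03] q6 -0.869
tub lid ((453.9795227050781, -152.554443359375), (61.31895446777344, 61.530391693115234), 13.483522415161133) ((113.57582092285156, 2.166177749633789), (61.53033447265625, 61.31890106201172), 0.13883818686008453)
[[ 435. -236.]
 [ 512. -215.]
 [ 405. -125.]
 [ 485. -104.]
 [ 424. -197.]
 [ 502. -178.]] [[ 37.3 -35.7]
 [ 38.9  43.4]
 [152.1 -38.9]
 [153.1  43.6]
 [ 77.6 -37.7]
 [ 77.7  43.1]]
```

View pics/z4b.png

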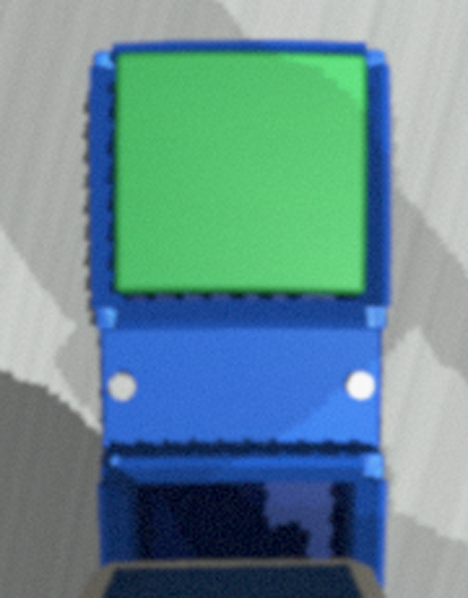

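The well sits at about (-3, +2.5) mm in the tool frame, which agrees with the top-view estimate. I'll correct by (+3,-2.5) mm and go down.

{"method": "move_arm", "body": {"series": [[[0.003, -0.0025, -0.01, 0, 0, 0, 0.05], [0, 0, -0.02, 0, 0, 0, 0.05], [0, 0, -0.02, 0, 0, 0, 0.05], [0, 0, -0.01, 0, 0, 0, 0.05], [0, 0, -0.01, 0, 0, 0, 0.05], [0, 0, -0.01, 0, 0, 0, 0.05], [0, 0, 0, 0, 0, 0, 0.05]]]}}

```text
clock: 5.67
position: [0.4814, -0.2664, 0.0877]
ee_rot: [-0.001, 0.619, 0.786, 0.0]
contact_force: [-0.2, 0.5, -4.7]
width: 0.0595
```

{"method": "move_arm", "body": {"series": [[[0, 0, -0.006, 0, 0, 0, 0.05], [0, 0, -0.006, 0, 0, 0, 0.05], [0, 0, -0.004, 0, 0, 0, 0.05], [0, 0, 0, 0, 0, 0, 0.05], [0, 0, 0, 0, 0, 0, 0.05]]]}}

```text
clock: 6.08
position: [0.4816, -0.2668, 0.0728]
ee_rot: [-0.001, 0.619, 0.786, 0.0]
contact_force: [-0.9, 3.0, -6.1]
width: 0.0594
```

Run:
```python
from h import *
s,M=show(); d=grab("wrist","w5"); d=grab("side","s5")
a=cv2.imread("pics/s5.png")[190:370,250:430]; b=cv2.imread("pics/w5.png")[0:400,120:520]
cv2.imwrite("pics/z5.png",np.hstack([cv2.resize(a,(400,400),interpolation=2),b]))
```

```text
t 6.0833 pos [ 0.4816 -0.2668  0.0728] yaw_y 13.55 z [-0.001  0.001 -1.   ] w 0.0594 F [-0.9  3.  -6.1] M [0.71 0.12 0.02] q6 -0.869
```

View pics/z5.png

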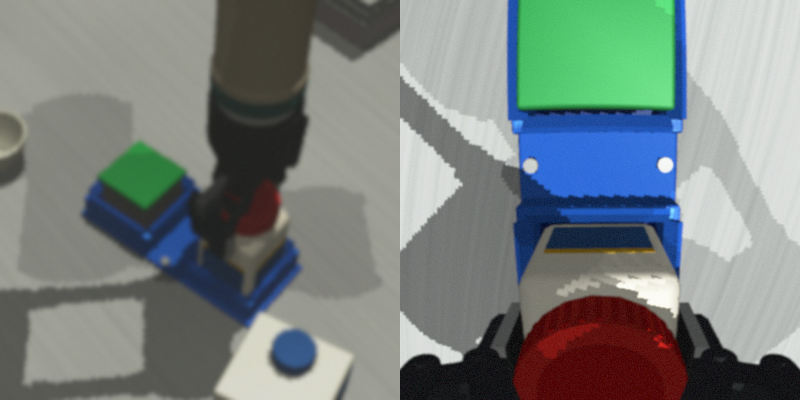

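The jar is partly in and touching the -y wall (3 N toward +y, 0.7 N m). I'll shift 3 mm along the rack's +y and keep lowering.

{"method": "move_arm", "body": {"series": [[[-0.0007, 0.003, 0, 0, 0, 0, 0.05], [0, 0, -0.003, 0, 0, 0, 0.05], [0, 0, 0, 0, 0, 0, 0.05], [0, 0, 0, 0, 0, 0, 0.05]]]}}

```text
clock: 6.52
position: [0.4819, -0.2652, 0.0707]
ee_rot: [0.001, 0.619, 0.786, -0.0]
contact_force: [1.4, 0.2, -4.4]
width: 0.0595
```

Run:
```python
from h import *
s,M=show(); d=grab("wrist","w6")
```

```text
t 6.5167 pos [ 0.4819 -0.2652  0.0707] yaw_y 13.57 z [ 0.001 -0.002 -1.   ] w 0.0595 F [ 1.4  0.2 -4.4] M [-0.01 -0.   -0.03] q6 -0.866
```

View pics/w6.png

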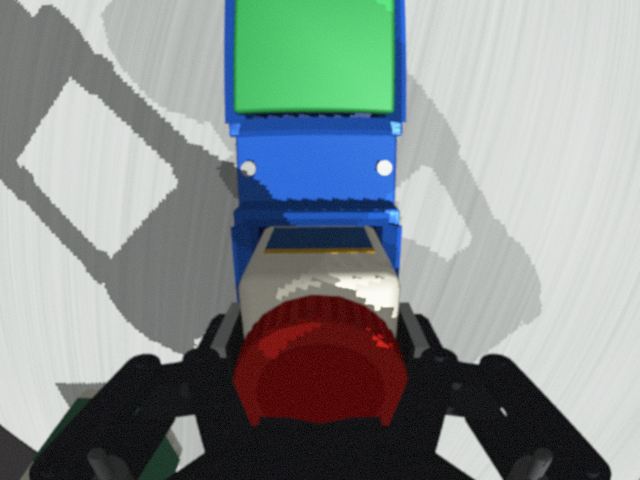

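The side load is gone, so the jar hangs free. Lowering continues.

{"method": "move_arm", "body": {"series": [[[0, 0, -0.003, 0, 0, 0, 0.05], [0, 0, -0.002, 0, 0, 0, 0.05], [0, 0, 0, 0, 0, 0, 0.05], [0, 0, 0, 0, 0, 0, 0.05]]]}}

```text
clock: 6.9
position: [0.4818, -0.2651, 0.0675]
ee_rot: [0.001, 0.618, 0.786, -0.0]
contact_force: [-2.5, 0.9, 10.3]
width: 0.0593
```

Run:
```python
from h import *
s,M=show()
```

```text
t 6.9 pos [ 0.4818 -0.2651  0.0675] yaw_y 13.6 z [ 0.002 -0.002 -1.   ] w 0.0593 F [-2.5  0.9 10.3] M [0.2  0.58 0.09] q6 -0.866
```

The wrist reads +10 N up at TCP z 0.0675. I expected the jar to seat at 0.0677, so it is on the floor. I'll release, rise to lid height and look.

{"method": "move_arm", "body": {"series": [[[0, 0, 0, 0, 0, 0, 0.0854], [0, 0, 0, 0, 0, 0, 0.0854], [0, 0, 0, 0, 0, 0, 0.0854], [0, 0, 0, 0, 0, 0, 0.0854], [0, 0, 0.015, 0, 0, 0, 0.0854], [0, 0, 0.02, 0, 0, 0, 0.0854], [0, 0, 0.02, 0, 0, 0, 0.0854], [0, 0, 0.02, 0, 0, 0, 0.0854], [0, 0, 0.02, 0, 0, 0, 0.0854], [0, 0, 0.02, 0, 0, 0, 0.0854], [0, 0, 0, 0, 0, 0, 0.0854], [0, 0, 0, 0, 0, 0, 0.0854]]]}}

```text
clock: 7.9
position: [0.4818, -0.2647, 0.181]
ee_rot: [0.001, 0.619, 0.786, 0.0]
contact_force: [-0.0, -0.0, -0.9]
width: 0.0857
```

Run:
```python
from h import *
s,M=show(); d=grab("wrist","w7"); e=grab("side","s7")
hsv=cv2.cvtColor(d["color"],cv2.COLOR_RGB2HSV); m=cv2.inRange(hsv,(0,150,60),(8,255,255))
for c in cv2.findContours(m,0,1)[0]:
    if cv2.contourArea(c)>1000:
        for z in (.108,.09):
            P=wplane(d,s,M,c[:,0],z); (x,y),r=cv2.minEnclosingCircle((P[:,:2]*1000).astype(np.float32)); print(cv2.boundingRect(c),z,x,y,r,"tool",(M.T@(np.array([x/1000,y/1000,z])-s["position"])))
a=cv2.imread("pics/s7.png")[190:370,250:430]; b=cv2.imread("pics/w7.png")[0:400,120:520]
cv2.imwrite("pics/z7.png",np.hstack([cv2.resize(a,(400,400),interpolation=2),b]))
```

```text
t 7.9 pos [ 0.4818 -0.2647  0.181 ] yaw_y 13.55 z [ 0.002 -0.001 -1.   ] w 0.0857 F [-0.  -0.  -0.9] M [-0.01 -0.   -0.03] q6 -0.866
(274, 218, 91, 90) 0.108 482.5375671386719 -264.17303466796875 28.89067840576172 tool [0.00050963 0.00067501 0.07302925]
(274, 218, 91, 90) 0.09 484.20599365234375 -270.9168701171875 31.426101684570312 tool [-0.00640339  0.00068605  0.09104238]
```

View pics/z7.png

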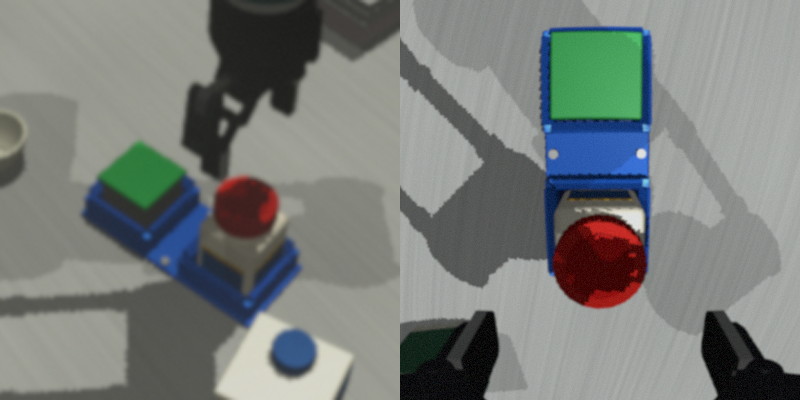

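The jar is down in the rack, upright and parallel to the walls, with the lid at (320,262) in the wrist frame and centred under the tool. I'll cross-check the lid's height by triangulating, then descend to it.

Run:
```python
from h import *
d={k:(v if v.ndim else float(v)) for k,v in np.load("pics/s7.npz").items()}
hsv=cv2.cvtColor(d["color"],cv2.COLOR_RGB2HSV); m=cv2.inRange(hsv,(0,120,40),(8,255,255)); m[:,:300]=0;m[:250]=0;m[330:]=0;m[:,400:]=0
c=max(cv2.findContours(m,0,1)[0],key=cv2.contourArea)
print("obs",cv2.boundingRect(c))
a=np.linspace(0,6.28,80)
for dz in (0,.008):
  P=np.vstack([np.c_[.4822+.028*np.cos(a),-.2645+.028*np.sin(a),np.full(80,z+dz)] for z in (.09,.108)])
  X=P@d["R"].T+d["t"]; u=d["fx"]*X[:,0]/X[:,2]+d["cx"];v=d["fy"]*X[:,1]/X[:,2]+d["cy"]; print(dz,u.min(),v.min(),np.ptp(u),np.ptp(v))
```

```text
obs (348, 270, 27, 26)
0 345.2079940665425 268.0381648923358 29.606987398173374 28.529083129489322
0.008 345.35637333221246 265.3617167361052 29.811801559366074 28.642337725051334
```

{"method": "move_arm", "body": {"series": [[[0.0007, 0, -0.02, 0, 0, 0, 0.0854], [0, 0, -0.025, 0, 0, 0, 0.0854], [0, 0, -0.02, 0, 0, 0, 0.0854], [0, 0, -0.01, 0, 0, 0, 0.0854], [0, 0, -0.006, 0, 0, 0, 0.0854], [0, 0, 0, 0, 0, 0, 0.0854], [0, 0, 0, 0, 0, 0, 0.0854]]]}}

```text
clock: 8.58
position: [0.4822, -0.2645, 0.0993]
ee_rot: [0.0, 0.619, 0.786, 0.0]
contact_force: [1.3, 0.4, 0.4]
width: 0.0853
```

Run:
```python
from h import *
s,M=show(); d=grab("wrist","w8"); e=grab("side","s8")
a=cv2.imread("pics/s8.png")[190:370,250:430]; b=cv2.imread("pics/w8.png")[80:480,120:520]
cv2.imwrite("pics/z8.png",np.hstack([cv2.resize(a,(400,400),interpolation=2),b]))
```

```text
t 8.5833 pos [ 0.4822 -0.2645  0.0993] yaw_y 13.55 z [ 0.  0. -1.] w 0.0853 F [1.3 0.4 0.4] M [-0.   -0.06  0.01] q6 -0.865
```

View pics/z8.png

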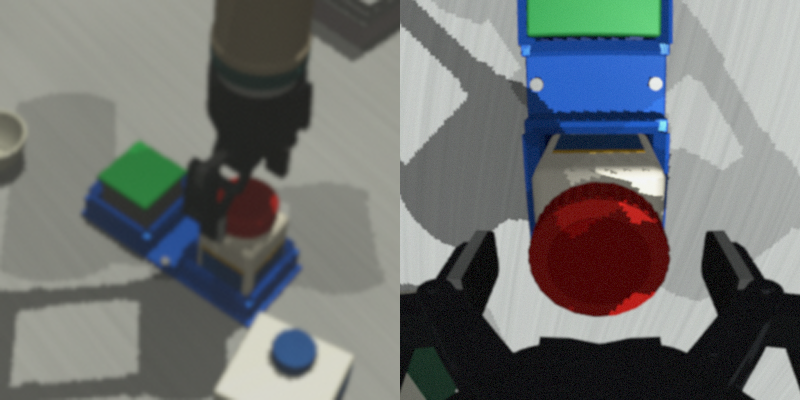

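The side-view lid position matches the seated height, and the lid is centred between the pads at (319,330). I'll grip it at 80 N.

{"method": "move_arm", "body": {"series": [[[0, 0, 0, 0, 0, 0, 0.07], [0, 0, 0, 0, 0, 0, 0.06], [0, 0, 0, 0, 0, 0, 0.045], [0, 0, 0, 0, 0, 0, 0.045], [0, 0, 0, 0, 0, 0, 0.045], [0, 0, 0, 0, 0, 0, 0.045], [0, 0, 0, 0, 0, 0, 0.045]]], "newtons": 80}}

```text
clock: 9.27
position: [0.4821, -0.2647, 0.1006]
ee_rot: [0.001, 0.619, 0.786, -0.0]
contact_force: [-2.2, -0.5, 5.3]
width: 0.0537
```

Run:
```python
from h import *
s,M=show(); d=grab("wrist","w9"); e=grab("side","s9")
a=cv2.imread("pics/s9.png")[190:370,250:430]; b=cv2.imread("pics/w9.png")[80:480,120:520]
cv2.imwrite("pics/z9.png",np.hstack([cv2.resize(a,(400,400),interpolation=2),b]))
```

```text
t 9.2667 pos [ 0.4821 -0.2647  0.1006] yaw_y 13.57 z [ 0.001 -0.001 -1.   ] w 0.0537 F [-2.2 -0.5  5.3] M [ 0.07  0.24 -0.08] q6 -0.865
```

View pics/z9.png

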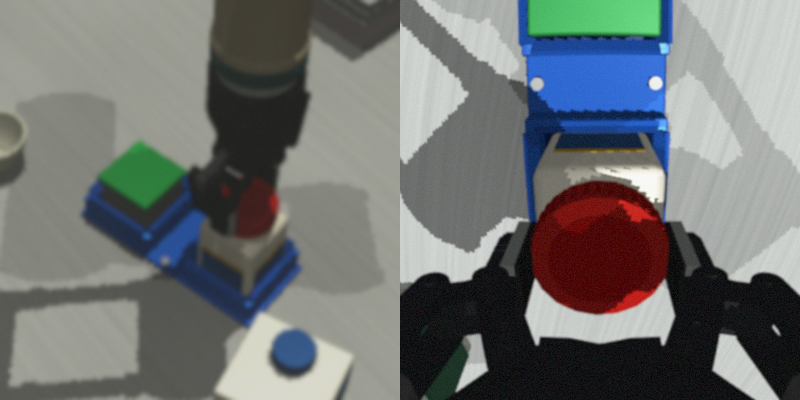

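Gripped at width 53.7 mm. Turning starts, with a check partway.

{"method": "move_arm", "body": {"series": [[[0, 0, 0, 0, 0, 0.05, 0.045], [0, 0, 0, 0, 0, 0.05, 0.045], [0, 0, 0, 0, 0, 0.05, 0.045], [0, 0, 0, 0, 0, 0.05, 0.045], [0, 0, 0, 0, 0, 0.05, 0.045], [0, 0, 0, 0, 0, 0.05, 0.045]]]}}

```text
clock: 9.87
position: [0.4812, -0.2643, 0.1007]
ee_rot: [-0.0, 0.494, 0.869, -0.0]
contact_force: [-3.7, -0.4, 7.7]
width: 0.054
```

Run:
```python
from h import *
s,M=show(); d=grab("wrist","w10")
```

```text
t 9.8667 pos [ 0.4812 -0.2643  0.1007] yaw_y 30.76 z [-0.  0. -1.] w 0.054 F [-3.7 -0.4  7.7] M [ 0.09  0.45 -0.59] q6 -1.166
```

View pics/w10.png

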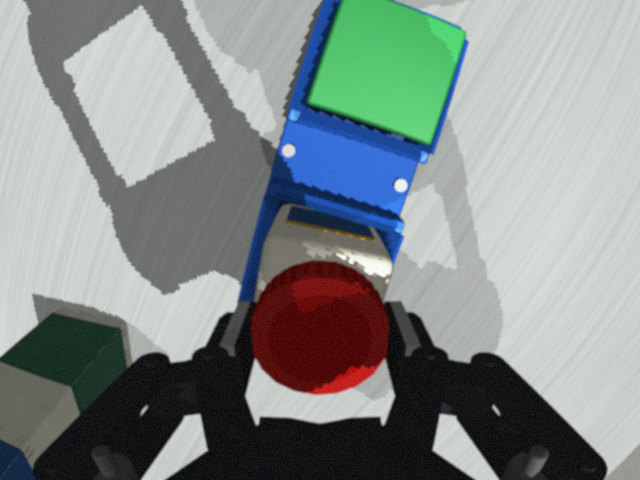

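The resisting moment is 0.6 N m, and the jar is held square by the rack in the wrist view (its face at row ~220 runs parallel to the rack wall). Continuing the turn.

{"method": "move_arm", "body": {"series": [[[0, 0, 0, 0, 0, 0.06, 0.045], [0, 0, 0, 0, 0, 0.06, 0.045], [0, 0, 0, 0, 0, 0.06, 0.045], [0, 0, 0, 0, 0, 0.06, 0.045], [0, 0, 0, 0, 0, 0.06, 0.045], [0, 0, 0, 0, 0, 0.06, 0.045], [0, 0, 0, 0, 0, 0.06, 0.045], [0, 0, 0, 0, 0, 0.06, 0.045]]]}}

```text
clock: 10.58
position: [0.481, -0.2636, 0.1008]
ee_rot: [-0.001, 0.272, 0.962, 0.0]
contact_force: [-4.5, 3.3, 9.3]
width: 0.0542
```

{"method": "move_arm", "body": {"series": [[[0, 0, 0, 0, 0, 0.06, 0.045], [0, 0, 0, 0, 0, 0.06, 0.045], [0, 0, 0, 0, 0, 0.06, 0.045], [0, 0, 0, 0, 0, 0.06, 0.045]]]}}

```text
clock: 10.92
position: [0.4807, -0.2639, 0.1008]
ee_rot: [-0.001, 0.155, 0.988, 0.0]
contact_force: [-5.6, 1.4, 9.8]
width: 0.0537
```

Run:
```python
from h import *
s,M=show(); d=grab("wrist","w11")
```

```text
t 10.9167 pos [ 0.4807 -0.2639  0.1008] yaw_y 72.16 z [-0.002  0.    -1.   ] w 0.0537 F [-5.6  1.4  9.8] M [ 0.24  0.79 -0.19] q6 -1.887
```

View pics/w11.png

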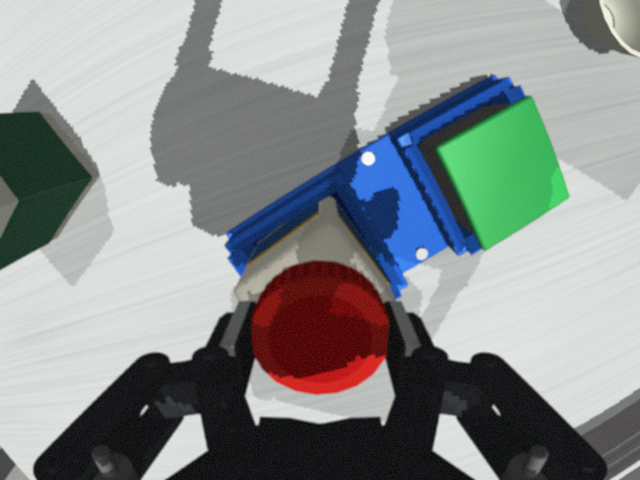

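Turned 58.6°, and the moment has dropped to 0.19 N m, so the threads have let go. I'll go on to about 70°, then lift slightly and check the load.

{"method": "move_arm", "body": {"series": [[[0, 0, 0, 0, 0, 0.06, 0.045], [0, 0, 0, 0, 0, 0.06, 0.045], [0, 0, 0, 0, 0, 0.06, 0.045], [0, 0, 0, 0, 0, 0.03, 0.045], [0, 0, 0, 0, 0, 0, 0.045], [0, 0, 0.002, 0, 0, 0, 0.045], [0, 0, 0.002, 0, 0, 0, 0.045], [0, 0, 0.002, 0, 0, 0, 0.045], [0, 0, 0, 0, 0, 0, 0.045]]]}}

```text
clock: 11.72
position: [0.4819, -0.2643, 0.1056]
ee_rot: [-0.0, 0.052, 0.999, 0.0]
contact_force: [-1.9, 0.2, 0.5]
width: 0.0539
```

Run:
```python
from h import *
s,M=show(); d=grab("wrist","w12"); e=grab("side","s12")
a=cv2.imread("pics/s12.png")[190:370,250:430]; b=cv2.imread("pics/w12.png")[80:480,120:520]
cv2.imwrite("pics/z12.png",np.hstack([cv2.resize(a,(400,400),interpolation=2),b]))
```

```text
t 11.7167 pos [ 0.4819 -0.2643  0.1056] yaw_y 84.03 z [-0.  0. -1.] w 0.0539 F [-1.9  0.2  0.5] M [-0.06  0.34  0.  ] q6 -2.095
```

View pics/z12.png

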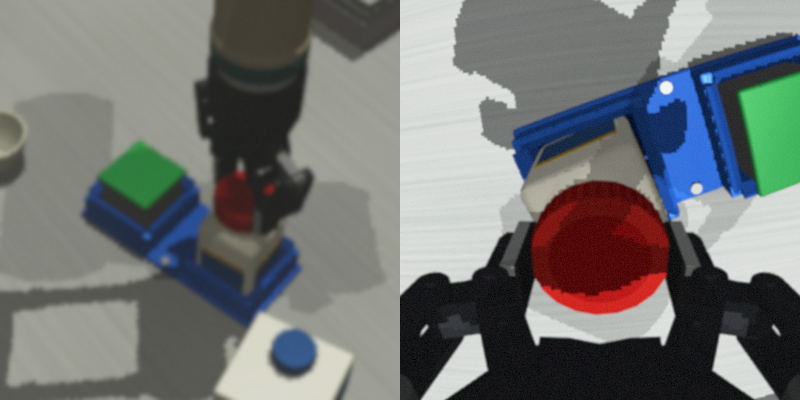

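The lid rose 5 mm with no vertical load, so it is free and the jar stayed down. I need 35 mm in total (15 to the rim plus 20), so 30 mm more.

{"method": "move_arm", "body": {"series": [[[0, 0, 0.003, 0, 0, 0, 0.045], [0, 0, 0.005, 0, 0, 0, 0.045], [0, 0, 0.006, 0, 0, 0, 0.045], [0, 0, 0.006, 0, 0, 0, 0.045], [0, 0, 0.006, 0, 0, 0, 0.045], [0, 0, 0.004, 0, 0, 0, 0.045], [0, 0, 0, 0, 0, 0, 0.045], [0, 0, 0, 0, 0, 0, 0.045], [0, 0, 0, 0, 0, 0, 0.045]]]}}

```text
clock: 12.57
position: [0.4819, -0.2642, 0.1353]
ee_rot: [-0.0, 0.052, 0.999, 0.0]
contact_force: [-1.1, 0.1, -0.2]
width: 0.0537
```

Run:
```python
from h import *
s,M=show(); d=grab("wrist","w13"); e=grab("side","s13")
a=cv2.imread("pics/s13.png")[190:370,250:430]; b=cv2.imread("pics/w13.png")[80:480,120:520]
cv2.imwrite("pics/z13.png",np.hstack([cv2.resize(a,(400,400),interpolation=2),b]))
```

```text
t 12.5667 pos [ 0.4819 -0.2642  0.1353] yaw_y 84.03 z [-0.  0. -1.] w 0.0537 F [-1.1  0.1 -0.2] M [-0.01 -0.04  0.01] q6 -2.095
```

View pics/z13.png

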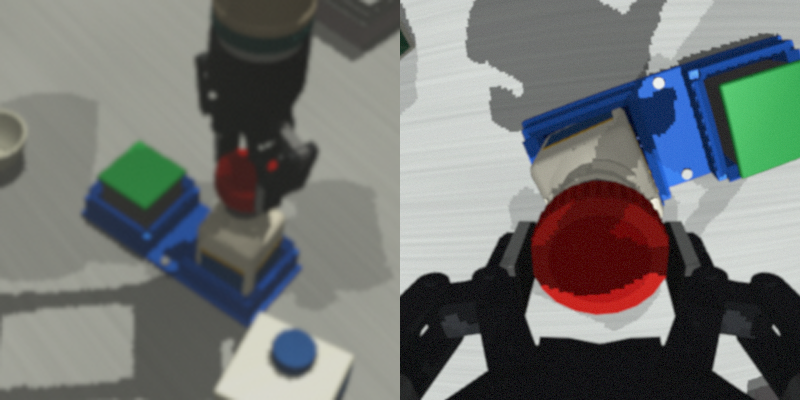

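Rise is 34.6 mm, so the lower edge is about 2 cm above the rim. The lid is level and the jar's neck is visible below it, with the jar still down in the rack. The load is near zero, so I'll hand in.

Run:
```python
from h import *
print(manip.sign_off())
```

```text
the job is handed in; nothing more can be done
None
```

I stood the jar in the rack's empty place and unscrewed its lid. The job was handed in at about 12.7 s with the gripper still holding the lid over the jar's mouth. No verdict was reported.

- **Seating:** I gripped the jar at 28 N and lowered it into the well. It touched the -y wall once, and a 3 mm shift cleared that. It reached the floor at TCP z 0.0675 m (0.0677 expected), and the side-camera position of the lid agreed with a seated jar.
- **Unscrewing:** I gripped the lid at 80 N and turned it 70.5° anticlockwise. The resisting moment peaked at about 0.6 N m in my readings and had fallen to 0.2 N m by about 59°. The jar may have turned a few degrees with it in its play, so the net turn should be around 65°.
- **Final state:** The TCP rose 34.6 mm straight up, which puts the lid's lower edge about 2 cm above the rim. The tool was vertical and wrist forces were about 1 N or less. Pictures showed the jar upright in the rack, and the tub looked in place.

Two things I did not measure directly: the lid's turn relative to the jar, and the final gap. Both come from the arm's pose, assuming the lid did not slip in the fingers. The carton and bowl were only seen in passing views and not re-measured. No check failed apart from that wall contact, which I corrected.

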